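Push the thick brush handle home in the sorting rack

TASK

In the wooden sorting rack lie five bamboo brush handles, and two of them stick out towards the robot. With the fingertips gently push the thick one, and only that one, along its groove until it is fully home against the rack's end board, its near end flush with the three plain handles, then withdraw. Leave the slim one sticking out, for it marks the count, disturb neither the other handles nor the things around, and do not lift anything.

Things in the scene. Friction and masses are not known exactly. Their poses are not given: they have to be found in the camera images.
- thick_mid (a point): Middle of the thick handle, on its axis: a loose bamboo rod with rounded ends, 190 mm long, 18 mm in diameter, about 35 g. It lies in a V groove of the rack and at first stands 25 to 40 mm out past the plain handles, towards the robot; its near end is 95 mm from this point. Its axis is 39 mm above the table. Its x axis runs along the handle and along its groove, from the robot's side towards the end board.
- thick_home (a point): Where thick_mid lies when the thick handle is fully home, its far end against the end board. Fixed to the rack; x axis along the groove towards the end board, z up. The rigid end board stands 95 mm beyond this point (+x). When home all near ends are flush, 95 mm from this point (-x), 15 mm out of the blocks' near face, over bare table.
- rack: The wooden rack, fixed to the table; origin under the middle of its base board (195 x 210 x 12 mm), x axis along the grooves towards the end board. Five V-grooved blocks lie side by side on it, 40 mm apart, each with one handle, in random order; the blocks are 175 mm long, their tops 38 mm above the table; the end board is 60 mm high. All handles are 190 mm long.
- slim_mid (a point): Middle of the slim handle, 9 mm in diameter, 190 mm long, axis 32 mm above the table; loose bamboo rod in another groove, also standing out 25 to 40 mm towards the robot. It stays as it is. Its x axis runs along the handle and along its groove, from the robot's side towards the end board.
- plain1_mid (a point): Middle of a plain handle, 13 mm in diameter, 190 mm long, axis 35 mm above the table; loose bamboo rod, already fully home in its groove. It stays as it is. Its x axis runs along the handle and along its groove, from the robot's side towards the end board.
- plain2_mid (a point): Middle of a plain handle, 13 mm in diameter, 190 mm long, axis 35 mm above the table; loose bamboo rod, already fully home in its groove. It stays as it is. Its x axis runs along the handle and along its groove, from the robot's side towards the end board.
- plain3_mid (a point): Middle of a plain handle, 13 mm in diameter, 190 mm long, axis 35 mm above the table; loose bamboo rod, already fully home in its groove. It stays as it is. Its x axis runs along the handle and along its groove, from the robot's side towards the end board.
- jar_mid (a point): Middle of a white plastic jar with a green cap, 68 mm in diameter, 85 mm high, standing loose left of the rack.
- cup_mid (a point): Middle of a white ceramic cup, about 72 mm in diameter, 80 mm high, standing loose right of the rack.
- block_mid (a point): Middle of a loose wooden block, 90 x 50 x 30 mm, lying flat left of the rack.
- thick: The whole thick handle (see thick_mid; the same point and axes).
There are look-alikes about, which are no part of the job. Leave any purple look-alike of the thick alone.

How it is judged (in metres and radians):
On the way, in this order (a step that is already met when the one before it is completed fails the run):
1. the fingers push the thick handle: it has slid at least 10 mm from where it lay, in contact with them (distance of thick_mid from where it was at the start of the episode above 0.01 m and contact force between the fingers and thick above 0.03 N).
2. the thick handle is home, within 4 mm (distance between thick_mid and thick_home below 0.004 m and angle between the x axis of thick_mid and the x axis of thick_home, either way round below 0.04 rad and linear speed of thick below 0.01 m/s), for 0.1 s.
At the end, for the whole second after the job is handed in: The thick handle lies at rest in its groove within 4 mm of fully home and within 0.04 rad of the groove's direction; the four other handles are within 4 mm and the jar, cup and block within 8 mm of where they began (all of step 2 and distance of each of slim_mid, plain1_mid, plain2_mid, plain3_mid from where it was at the start of the episode below 0.004 m and distance of each of jar_mid, cup_mid, block_mid from where it was at the start of the episode below 0.008 m); the robot touches nothing.
It fails at once if another handle is moved by more than 4 mm (distance of any of slim_mid, plain1_mid, plain2_mid, plain3_mid from where it was at the start of the episode above 0.004 m).
It fails at once if the jar, the cup or the block is moved by more than 8 mm (distance of any of jar_mid, cup_mid, block_mid from where it was at the start of the episode above 0.008 m).
It fails at once if the thick handle is lifted out of its groove (its middle rises 8 mm above where it lies) (z of thick_mid in the frame of thick_home above 0.008 m).
It fails at once if the fingers press on the thick handle with more than 30 N (contact force between the fingers and thick above 30 N).
It also fails if it takes over 38 s, if anything falls off the work surface, if the arm or the gripper's body presses on something with over 40 N, if the wrist force passes 120 N, or if a joint passes its speed limit or range.

ROBOT

A 6-joint arm with a two-finger parallel gripper is mounted at the origin on the work surface. World frame = base frame: x ahead of the robot, y to its left, z up, the work surface at z = 0. Lengths are in m, angles in degrees, forces in N, time in s.
With the tool pointing down it reaches from about 0.4 to 0.825 m from the base axis. Payload 7 kg.
Tool frame: the origin (TCP) lies midway between the tips of the shut fingers; the grasp point (between the pads) lies hold_point_z behind it (hold_point_z is the distance from the TCP to the grasp point, in m); z points along the fingers, y is the line along which they close (so a half turn about z gives the same grasp; the last joint's range is limited). The gripper opens to 88 mm and grips with 3 to 60 N. Pads are 19 mm wide; open, the fingers measure 130 mm over their backs; the gripper's body (78 mm by 193 mm) begins 47 mm behind the grasp point.
Start: joints at [-52.363, 20.546, 0.682, 0, -70.136, -16.507], TCP at [0.243, -0.63, 0.227] pointing down, gripper open.
Joint ranges: [-176.03, 176.03], [-82.01, 121.73], [-58.28, 71.71], [-173.87, 95.51], [-174.79, -0.11], [-173.66, 173.66]. Speed limits (degrees/s): [136.94, 136.94, 172.46, 180, 180, 180].

INTERFACE

Orientations are given as [roll, pitch, yaw] about the fixed x, y, z axes, in that order (R = Rz(yaw) Ry(pitch) Rx(roll)).
In Python, from plant import * gives the robot as it stands.
- The arm moves only by the tool step_arm, never from a script. Its argument "steps" is a list that holds one entry, the list of rows, each a list of 6 numbers: the shift along the tool's x, y, z scaled (see below), then the turn, a rotation vector about the tool's x, y, z scaled (see below). In form: [[[tx, ty, tz, wx, wy, wz], ...]]. A call has 1 to 20 rows; each row is the pose to reach, as a shift and turn from the pose commanded when the call began, along the tool's axes at that moment; what a row does not reach only later rows make up. The controller multiplies each number of a shift by 100 mm and each number of a turn by 0.5 rad. A row lasts 1/10 s, in which the tool goes at most 50 mm and 8.59 degrees, less where a joint would pass 70% of its speed; a pose out of reach is approached as far as the arm can. A call with a number of a shift or a turn outside -1 to 1 is refused whole. A call with a gripper value outside its range is refused whole. "jaw" is the closure in counts, from 0 (fully open) to 255 (shut), set as the call begins (left out, the last holds). The fingers move at their own pace and stop on an object; the grip force is fixed at half the most. Time passes only in rows, so rows that repeat a pose let the fingers close. It gives the time, the measured TCP pose, the force, the opening and the grip force at its end, in the units of the state.
- get_obs(): the state, without advancing time (a new reading comes with each control period).
- snapshot(name): name is "side" or "top"; returns (picture, depth): 384x512x3 uint8, red, green, blue; 384x512 float32, m along the optical axis (not along the pixel's ray), 0 where there is no reading.
- calibration(name): a dict with "mtx" (3x3 intrinsics, pixels), "rvec" (rotation vector, rad) and "tvec" (3), from world to camera coordinates, as OpenCV has them. Camera axes: x right, y down, z forward; pixel columns grow to the right and rows downward; lengths in m; the calibration is good to about 2 mm. A picture is of the moment at which its call begins. calibration takes no time and is no camera call.
- close_job(): hands the job in; it is judged then, once.
The state is a dict: "clock": time; "joint_pos": joint angles; "qvel": joint speeds; "tau": joint torques, N m; "tool_pos": TCP position; "orientation": TCP orientation; "force": force on the tool from outside, world axes, zero at the start; "moment": the same for the moment, N m; "opening": finger opening in m; "gripper_force": force on a finger pad.
Only numpy, scipy, OpenCV 4.12 (cv2) and the standard library are available. Lean on these libraries where they do the work, as an engineer would, in place of code of your own. Each camera call takes 0.05 s, during which the arm holds its last target. There are 200 camera calls.

## Working session

There is one attempt and no reset: what is moved stays moved. The work goes in short steps, Python scripts to look and compute and a tool call to move; the robot and the scene stay as the last step left them, time stands still between calls to the robot, and variables do not carry over. Pictures are saved under pics/ and viewed, at most 10 in all, crops included, and the job is handed in when it is done.

Besides the shell and the picture viewer there is one more tool, called after "Request:" as name(argument=value, ...), one argument or row to a line, values as JSON. step_arm: Moves the arm, as the interface text tells. Its arguments: {"type":"object","properties":{"steps":{"type":"array","items":{"type":"array","items":{"type":"array","items":{"type":"number","minimum":-1,"maximum":1}}}},"jaw":{"type":"number"}},"required":["steps"]}

```bash
mkdir -p pics; cat > h.py <<'E'
from plant import *
import numpy as np, cv2
def cal(n):
    c=calibration(n); R=cv2.Rodrigues(np.array(c["rvec"],float))[0]; return np.array(c["mtx"],float),R,np.array(c["tvec"],float).ravel()
def ray(n,u,v,z):
    K,R,t=cal(n); d=R.T@np.linalg.inv(K)@np.array([u,v,1.]); o=-R.T@t
    return o+d*(z-o[2])/d[2]
def proj(n,p):
    K,R,t=cal(n); q=K@(R@np.array(p)+t); return q[:2]/q[2]
E
python3 - <<'E'
from h import *
for n in("top","side"):
    p,d=snapshot(n); np.savez(f"{n}0.npz",p=p,d=d); cv2.imwrite(f"pics/{n}0.png",cv2.resize(p[:,:,::-1],(800,600)))
    K,R,t=cal(n); print(n,-R.T@t,R[2])
print(get_obs())
E
```

```text
top [0.32790555 0.11838334 1.11525356] [ 0.19752277 -0.02122411 -0.98006851]
side [0.07889756 0.84628448 0.76990378] [ 0.41826879 -0.64936992 -0.6351141 ]
{'clock': 0.1, 'joint_pos': array([-5.23621461e+01,  2.05879300e+01,  6.38842135e-01, -1.79536812e-02,
       -7.01337096e+01, -1.65088371e+01]), 'qvel': array([ 0.01242524, -0.06585315,  0.07375559,  0.06914255, -0.01547836,
       -0.07895085]), 'tau': array([-1.79516355e-03, -5.84162307e+01,  2.93754351e+01,  7.01538205e+00,
        1.01889332e-02, -7.76388583e-05]), 'tool_pos': array([ 0.24316325, -0.62922234,  0.22570754]), 'orientation': array([ 1.79915819e+02, -7.34755912e-03, -1.58877091e+02]), 'force': array([ 0.07341914,  0.55775097, -0.12380615]), 'moment': array([-0.06344949,  0.00381057,  0.04686422]), 'gripper_force': 0.0, 'opening': 0.08727230834376735}
```

View pics/top0.png

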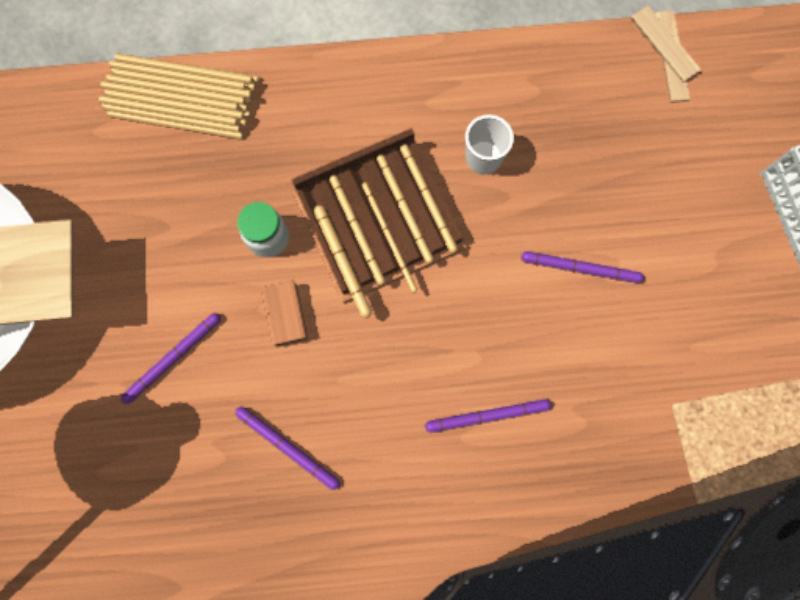

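View pics/side0.png

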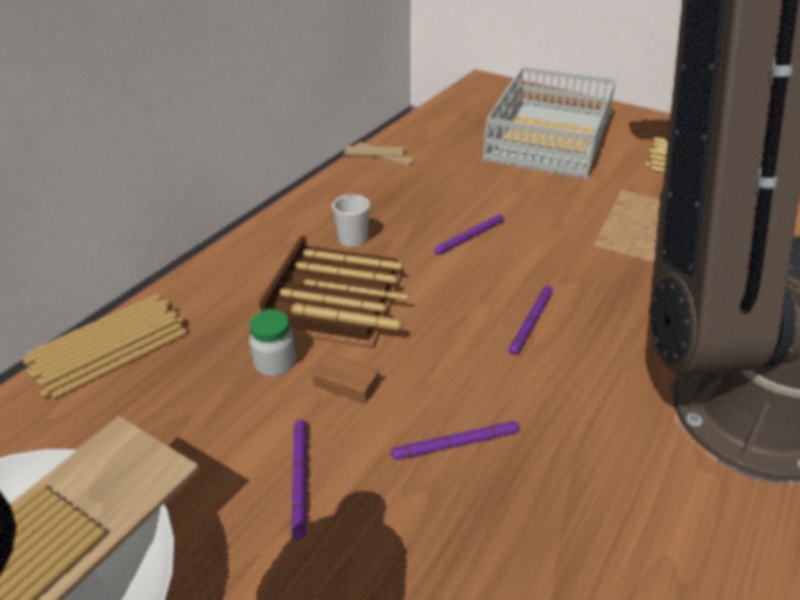

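The top view shows the rack at about (380,215). The possible thick handles are:
- leftmost bamboo rod, (320,210) to (365,313), the widest and sticking out
- slim rod in the middle, near end (412,288), also out
- plain rods at (357,230), (404,210) and (430,200)
- purple look-alikes at (172,358), (288,448), (488,415) and (582,267)

I choose the leftmost bamboo rod. The side view agrees: it is the thick nearest rod, at (347,318). The block lies at (285,312) and the jar at (263,228), both near it.

```bash
python3 - <<'E'
from h import *
p=np.load("top0.npz")["p"]; bgr=p[:,:,::-1].copy()
hsv=cv2.cvtColor(bgr,cv2.COLOR_BGR2HSV)
m=cv2.inRange(hsv,(14,60,110),(32,255,255)); roi=np.zeros_like(m); roi[80:215,185:305]=255; m&=roi
n,l,s,c=cv2.connectedComponentsWithStats(m)
for i in range(1,n):
    if s[i,4]<40: continue
    pts=np.argwhere(l==i)[:,::-1].astype(np.float32)
    r=cv2.minAreaRect(pts); vx,vy,x0,y0=cv2.fitLine(pts,cv2.DIST_L2,0,.01,.01).ravel()
    if vy<0: vx,vy=-vx,-vy
    k=(pts-[x0,y0])@[vx,vy]
    P=[ray("top",x0+vx*q,y0+vy*q,.037) for q in(k.min()-.5,k.max()+.5)]
    d=P[0]-P[1]
    print(s[i,4],np.round(r[1],1),"far",P[0].round(4),"near",P[1].round(4),"len",np.linalg.norm(d).round(4),"yaw",np.degrees(np.arctan2(d[1],d[0])).round(2))
crop=bgr[80:215,185:305].copy(); mm=m[80:215,185:305]
v=np.hstack([crop,cv2.cvtColor(mm,cv2.COLOR_GRAY2BGR)]); cv2.imwrite("pics/crop.png",cv2.resize(v,None,fx=3.3,fy=3.3))
for nm,lo,hi in(("green",(45,90,40),(85,255,255)),):
    q=cv2.inRange(hsv,lo,hi); M=cv2.moments(q,True); print(nm,ray("top",M["m10"]/M["m00"],M["m01"]/M["m00"],.085))
print("block corners",[ray("top",u/1.5625,v/1.5625,.03).round(3) for u,v in((296,280),(306,340),(273,345),(263,285))])
E
```

```text
441 [76.5  5.9] far [0.7908 0.0764 0.037 ] near [0.6091 0.0132 0.037 ] len 0.1924 yaw 19.19
434 [76.5  6.1] far [0.7774 0.1141 0.037 ] near [0.5963 0.051  0.037 ] len 0.1919 yaw 19.2
433 [77.   5.9] far [0.7507 0.1896 0.037 ] near [0.5695 0.1265 0.037 ] len 0.1919 yaw 19.19
330 [77.   4.6] far [0.7352 0.1419 0.037 ] near [0.5551 0.0793 0.037 ] len 0.1906 yaw 19.17
591 [78.8  8.5] far [0.7052 0.2166 0.037 ] near [0.5225 0.1525 0.037 ] len 0.1936 yaw 19.34
green [0.66951592 0.29791202 0.085     ]
block corners [array([0.591, 0.255, 0.03 ]), array([0.498, 0.246, 0.03 ]), array([0.495, 0.295, 0.03 ]), array([0.588, 0.305, 0.03 ])]
```

View pics/crop.png

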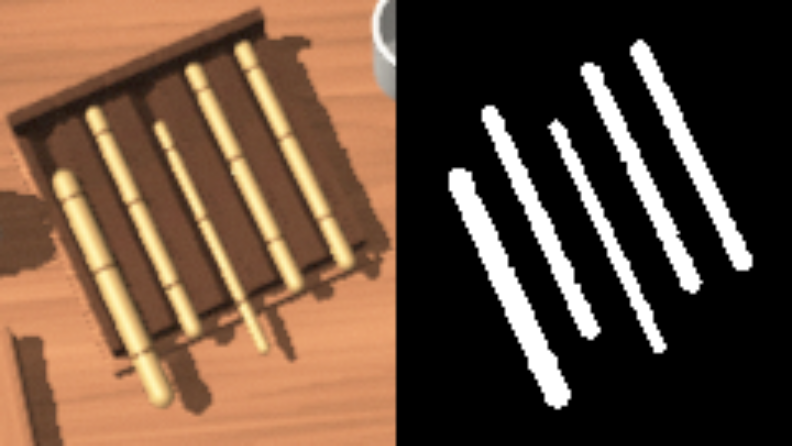

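The crop confirms it: the leftmost rod is the thickest and sticks out about 36 mm. The groove yaw is 19.2°. I'll push with the shut fingers' side (tool x = -groove), starting about 25 mm short of the end and travelling above everything.

Request:
step_arm(
  steps=[
    [[-0.2, 0.25, 0, 0, 0, 0.02], [-0.4, 0.5, 0, 0, 0, 0.04], [-0.6, 0.75, 0, 0, 0, 0.066], [-0.8, 1, 0, 0, 0, 0.066], [-0.8, 1, 0, 0, 0, 0.066]],
  ],
  jaw=255,
)

```text
clock: 0.6
tool_pos: [0.2825, -0.5046, 0.2268]
orientation: [180.0, 0.0, -160.6]
force: [-0.2, -0.5, 0.3]
opening: 0.0531
gripper_force: 0.0
```

Request:
step_arm(
  steps=[
    [[-0.2, 0.25, 0, 0, 0, 0], [-0.4, 0.5, 0, 0, 0, 0], [-0.6, 0.75, 0, 0, 0, 0], [-0.8, 1, 0, 0, 0, 0]],
  ],
)

```text
clock: 1.0
tool_pos: [0.3245, -0.3859, 0.2263]
orientation: [180.0, -0.0, -160.8]
force: [0.5, -0.4, -0.0]
opening: 0.0212
gripper_force: 0.0
```

Request:
step_arm(
  steps=[
    [[-0.2, 0.25, 0, 0, 0, 0], [-0.4, 0.5, 0, 0, 0, 0], [-0.6, 0.75, 0, 0, 0, 0], [-0.8, 1, 0, 0, 0, 0]],
  ],
)

```text
clock: 1.4
tool_pos: [0.3673, -0.265, 0.2265]
orientation: [180.0, -0.0, -160.8]
force: [1.2, -0.3, -0.3]
opening: 0.0008
gripper_force: 0.0
```

Request:
step_arm(
  steps=[
    [[-0.2, 0.25, 0, 0, 0, 0], [-0.4, 0.5, 0, 0, 0, 0], [-0.6, 0.75, 0, 0, 0, 0], [-0.8, 1, 0, 0, 0, 0]],
  ],
)

```text
clock: 1.8
tool_pos: [0.4099, -0.1441, 0.2266]
orientation: [-180.0, 0.0, -160.8]
force: [1.0, -0.6, -0.9]
opening: 0.0004
gripper_force: 0.0
```

Request:
step_arm(
  steps=[
    [[-0.2, 0.25, 0, 0, 0, 0], [-0.4, 0.5, 0, 0, 0, 0], [-0.6, 0.75, 0, 0, 0, 0], [-0.8, 1, 0, 0, 0, 0], [-0.8, 1, 0, 0, 0, 0]],
  ],
)

```text
clock: 2.3
tool_pos: [0.4535, -0.0221, 0.2264]
orientation: [-180.0, 0.0, -160.6]
force: [-1.1, -0.9, -0.8]
opening: 0.0005
gripper_force: 0.0
```

```bash
cat > st.py <<'E'
from h import *
o=get_obs(); p=o["tool_pos"]; a=np.radians(19.2); u=np.array([np.cos(a),np.sin(a)]); n=np.array([-u[1],u[0]])
print(o["clock"],p.round(4),"s",(p[:2]@u).round(4),"t",(p[:2]@n).round(4),o["orientation"].round(2),"F along",(o["force"][:2]@u).round(2),o["force"].round(2),o["opening"])
E
python3 st.py
```

```text
2.3 [ 0.4535 -0.0221  0.2264] s 0.421 t -0.17 [-180.      0.   -160.62] F along -1.32 [-1.08 -0.91 -0.81] 0.000493194635395929
```

Request:
step_arm(
  steps=[
    [[-0.2, 0.25, 0, 0, 0, 0], [-0.4, 0.5, 0, 0, 0, 0], [-0.55, 0.75, 0, 0, 0, 0], [-0.7, 1, 0, 0, 0, 0]],
  ],
)

```text
clock: 2.7
tool_pos: [0.4856, 0.0936, 0.2264]
orientation: [-180.0, -0.0, -160.8]
force: [0.1, 0.0, 1.2]
opening: 0.0004
gripper_force: 0.0
```

Request:
step_arm(
  steps=[
    [[-0.07, 0.2, 0.1, 0, 0, 0], [-0.14, 0.42, 0.3, 0, 0, 0], [-0.14, 0.42, 0.6, 0, 0, 0], [-0.14, 0.42, 0.8, 0, 0, 0], [-0.14, 0.42, 1, 0, 0, 0], [-0.14, 0.42, 1, 0, 0, 0], [-0.14, 0.42, 1, 0, 0, 0]],
  ],
)

```text
clock: 3.4
tool_pos: [0.485, 0.1368, 0.1267]
orientation: [-180.0, -0.0, -160.8]
force: [0.6, 0.0, 0.7]
opening: 0.0004
gripper_force: 0.0
```

```bash
python3 st.py; python3 - <<'E'
from h import *
p,d=snapshot("side"); cv2.imwrite("pics/side1.png",cv2.resize(p[120:290,130:330,::-1],None,fx=3.4,fy=3.4))
E
```

```text
3.4 [0.485  0.1368 0.1267] s 0.503 t -0.0303 [-1.7996e+02 -5.0000e-02 -1.6077e+02] F along 0.6 [0.63 0.03 0.73] 0.00039317788155005423
```

View pics/side1.png

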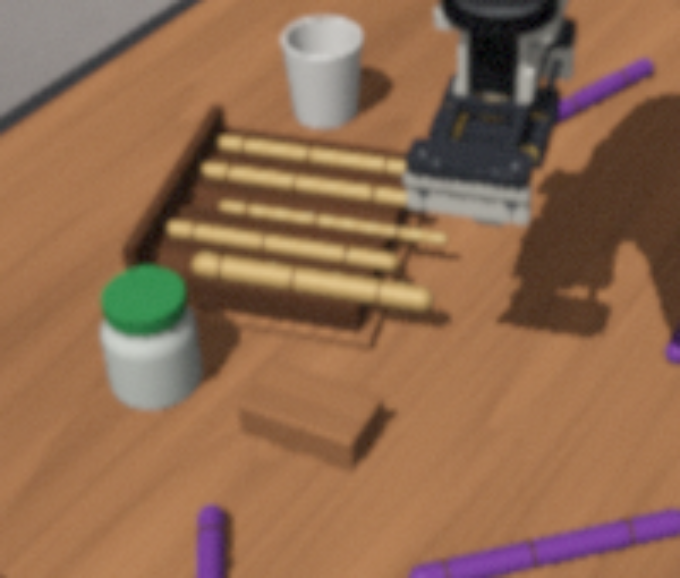

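The picture shows the thick rod's near end at (425,298) in the crop and the gripper's lower edge at (470,205). I'll check where the TCP itself projects, since the fingers' depth along the groove matters.

```bash
python3 - <<'E'
from h import *
p=get_obs()["tool_pos"]; a=np.radians(19.2); u=np.array([np.cos(a),np.sin(a),0]); n=np.array([-u[1],u[0],0])
f=lambda q:((proj("side",q)-[130,120])*3.4).round(0)
print("tcp",f(p),"front",f(p+.0095*u),"back",f(p-.0095*u),"L",f(p+.021*n),"R",f(p-.021*n),"up60",f(p+[0,0,.06]), "up60 +-39",f(p+[0,0,.06]+.039*u),f(p+[0,0,.06]-.039*u))
import plant; print([k for k in dir(plant) if not k.startswith("_")], getattr(plant,"hold_point_z",None))
_,d=snapshot("side"); K,R,t=cal("side")
vv,uu=np.mgrid[120:290,130:330]; z=d[120:290,130:330]
X=(np.stack([(uu-K[0,2])/K[0,0]*z,(vv-K[1,2])/K[1,1]*z,z],-1)-t)@R
X=X[z>0]; X=X[(X[:,2]>.1)&(X[:,2]<.3)&(np.linalg.norm(X[:,:2]-p[:2],axis=1)<.15)]-p
for h in np.arange(-.01,.16,.01):
    k=X[(X[:,2]>=h)&(X[:,2]<h+.01)]
    if len(k)>3: print(h.round(3),len(k),"u",np.percentile(k@u,[3,97]).round(3),"n",np.percentile(k@n,[3,97]).round(3))
E
```

```text
tcp [489. 210.] front [476. 208.] back [503. 212.] L [483. 228.] R [495. 192.] up60 [492. 140.] up60 +-39 [436. 132.] [548. 148.]
['PlanningError', 'calibration', 'close_job', 'get_obs', 'hold_point_z', 'snapshot'] 0.0188
0.0 15 u [-0.01   0.009] n [0.012 0.02 ]
0.06 55 u [-0.039  0.034] n [-0.08   0.091]
0.07 176 u [-0.04   0.034] n [-0.081  0.091]
0.08 368 u [-0.04   0.035] n [-0.081  0.091]
0.09 222 u [-0.039  0.034] n [-0.067  0.097]
0.1 682 u [-0.039  0.033] n [-0.077  0.098]
0.11 126 u [-0.027  0.022] n [-0.043  0.089]
0.12 88 u [-0.027  0.019] n [-0.008  0.019]
0.13 104 u [-0.027  0.019] n [-0.006  0.019]
0.14 88 u [-0.023  0.02 ] n [0.011 0.019]
0.15 54 u [-0.04   0.034] n [-0.005  0.019]
```

The geometry is as expected: tip front 9.5 mm ahead of the TCP, body more than 60 mm above it. Next I descend, then approach.

Request:
step_arm(
  steps=[
    [[0, 0.02, 0.25, 0, 0, 0], [0, 0.025, 0.5, 0, 0, 0], [0, 0.025, 0.75, 0, 0, 0], [0, 0.025, 0.9, 0, 0, 0], [0, 0.025, 0.98, 0, 0, 0], [0, 0.025, 0.98, 0, 0, 0], [0, 0.025, 0.98, 0, 0, 0]],
  ],
)

```text
clock: 4.2
tool_pos: [0.4846, 0.1401, 0.0295]
orientation: [180.0, 0.1, -160.7]
force: [-0.5, -0.4, 0.6]
opening: 0.0007
gripper_force: 0.0
```

Request:
step_arm(
  steps=[
    [[-0.05, 0, 0, 0, 0, 0], [-0.1, 0, 0, 0, 0, 0], [-0.15, 0, 0, 0, 0, 0], [-0.2, 0, 0, 0, 0, 0], [-0.24, 0, 0, 0, 0, 0], [-0.24, 0, 0, 0, 0, 0], [-0.24, 0, 0, 0, 0, 0]],
  ],
)

```text
clock: 4.9
tool_pos: [0.5064, 0.1475, 0.0284]
orientation: [-180.0, -0.0, -160.8]
force: [-0.7, -0.4, 0.6]
opening: 0.0006
gripper_force: 0.0
```

```bash
python3 st.py; python3 - <<'E'
from h import *
p,d=snapshot("side"); cv2.imwrite("pics/side2.png",cv2.resize(p[120:290,130:330,::-1],None,fx=3.4,fy=3.4))
E
```

```text
4.9 [0.5064 0.1475 0.0284] s 0.5268 t -0.0272 [-1.8000e+02 -3.0000e-02 -1.6077e+02] F along -0.79 [-0.7  -0.38  0.6 ] 0.0005882286351846792
```

View pics/side2.png

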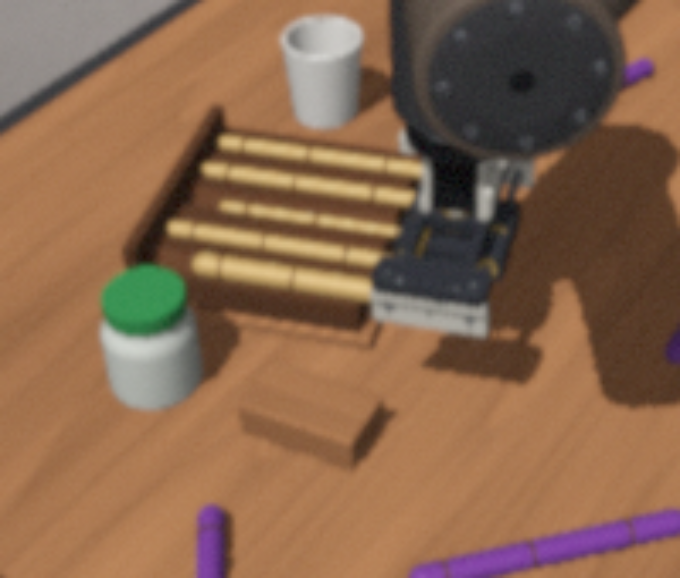

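The rod's far end at (205,265) in the crop hasn't moved and the fingers are just short of contact. Now a slow push.

Request:
step_arm(
  steps=[
    [[-0.02, 0, 0, 0, 0, 0], [-0.04, 0, 0, 0, 0, 0], [-0.06, 0, 0, 0, 0, 0], [-0.08, 0, 0, 0, 0, 0], [-0.1, 0, 0, 0, 0, 0], [-0.12, 0, 0, 0, 0, 0], [-0.14, 0, 0, 0, 0, 0], [-0.16, 0, 0, 0, 0, 0], [-0.18, 0, 0, 0, 0, 0], [-0.2, 0, 0, 0, 0, 0], [-0.22, 0, 0, 0, 0, 0], [-0.24, 0, 0, 0, 0, 0], [-0.26, 0, 0, 0, 0, 0], [-0.28, 0, 0, 0, 0, 0], [-0.3, 0, 0, 0, 0, 0], [-0.32, 0, 0, 0, 0, 0], [-0.34, 0, 0, 0, 0, 0], [-0.35, 0, 0, 0, 0, 0], [-0.35, 0, 0, 0, 0, 0]],
  ],
)

```text
clock: 6.85
tool_pos: [0.5397, 0.1592, 0.0286]
orientation: [-180.0, 0.0, -160.8]
force: [0.1, -0.0, -0.1]
opening: 0.0006
gripper_force: 0.0
```

```bash
cat > far.py <<'E'
from h import *
import sys
a=np.radians(19.2); u=np.array([np.cos(a),np.sin(a),0])
def ends(p):
    hsv=cv2.cvtColor(p[:,:,::-1].copy(),cv2.COLOR_BGR2HSV); m=cv2.inRange(hsv,(14,60,110),(32,255,255)); r=np.zeros_like(m); r[80:215,185:305]=255; m&=r
    n,l,s,c=cv2.connectedComponentsWithStats(m); out=[]
    for i in range(1,n):
        if s[i,4]<100: continue
        q=np.argwhere(l==i)[:,::-1].astype(float); W=np.array([ray("top",x,y,.037)@u for x,y in q]); out.append((c[i].round(0).tolist(),W.max().round(4)))
    return out
p,_=snapshot("top"); print("far end now",ends(p)); print("start",ends(np.load("top0.npz")["p"]))
cv2.imwrite(f"pics/top{sys.argv[1]}.png",cv2.resize(p[80:215,185:305,::-1],None,fx=4,fy=4))
E
python3 far.py 1; python3 st.py
```

```text
far end now [([274.0, 126.0], np.float64(0.7708)), ([258.0, 132.0], np.float64(0.7704))]
6.9 [0.5397 0.1592 0.0286] s 0.562 t -0.0272 [ 180.      0.   -160.76] F along 0.23 [0.09 0.42 0.43] 0.00038003877116922496Traceback (most recent call last):
  File "far.py", line 11, in <module>
    p,_=snapshot("top"); print("far end now",ends(p)); print("start",ends(np.load("top0.npz")["p"]))
                                                                     ~~~~^^^^^^^^^^^^^^^^^^^^^^^^^^
  File "far.py", line 9, in ends
    q=np.argwhere(l==i)[:,::-1].astype(float); W=np.array([ray("top",x,y,.037)@u for x,y in q]); out.append((c[i].round(0).tolist(),W.max().round(4)))
                                                           ~~~^^^^^^^^^^^^^^^^
  File "h.py", line 6, in ray
    K,R,t=cal(n); d=R.T@np.linalg.inv(K)@np.array([u,v,1.]); o=-R.T@t
          ~~~^^^
  File "h.py", line 4, in cal
    c=calibration(n); R=cv2.Rodrigues(np.array(c["rvec"],float))[0]; return np.array(c["mtx"],float),R,np.array(c["tvec"],float).ravel()
ValueError: time passes only in moves, steps and waits
```

Request:
step_arm(
  steps=[
    [[-0.01, 0, 0, 0, 0, 0], [-0.02, 0, 0, 0, 0, 0], [-0.03, 0, 0, 0, 0, 0], [-0.04, 0, 0, 0, 0, 0], [-0.05, 0, 0, 0, 0, 0], [-0.06, 0, 0, 0, 0, 0], [-0.07, 0, 0, 0, 0, 0], [-0.07, 0, 0, 0, 0, 0]],
  ],
)

```text
clock: 7.7
tool_pos: [0.5464, 0.1615, 0.0286]
orientation: [180.0, 0.0, -160.8]
force: [0.3, 0.3, 0.7]
opening: 0.0006
gripper_force: 0.0
```

Request:
step_arm(
  steps=[
    [[-0.003, 0, 0, 0, 0, 0], [-0.006, 0, 0, 0, 0, 0], [-0.008, 0, 0, 0, 0, 0], [-0.008, 0, 0, 0, 0, 0]],
  ],
)

```text
clock: 8.1
tool_pos: [0.547, 0.1618, 0.0286]
orientation: [180.0, 0.0, -160.8]
force: [0.0, -0.1, 0.2]
opening: -0.0
gripper_force: 0.1
```

```bash
python3 st.py; python3 - <<'E'
from h import *
p,d=snapshot("side"); cv2.imwrite("pics/side3.png",cv2.resize(p[150:250,150:290,::-1],None,fx=5,fy=5))
E
```

```text
8.1 [0.547  0.1618 0.0286] s 0.5698 t -0.0271 [ 180.      0.   -160.76] F along 0.02 [ 0.04 -0.06  0.21] -5.888775239557833e-06
```

View pics/side3.png

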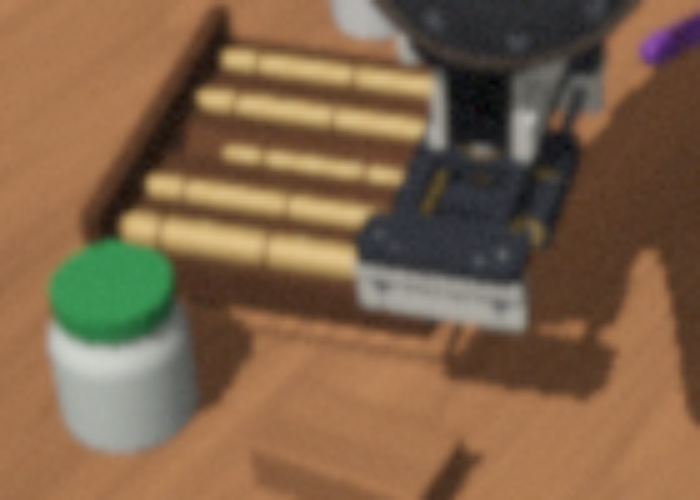

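The thick rod's far end is at about (125,225), nearly level with the plains' far ends ((148,185) for the neighbour) and close to the end board. I'll creep on and watch the force.

Request:
step_arm(
  steps=[
    [[-0.002, 0, 0, 0, 0, 0], [-0.004, 0, 0, 0, 0, 0], [-0.006, 0, 0, 0, 0, 0], [-0.006, 0, 0, 0, 0, 0]],
  ],
)

```text
clock: 8.55
tool_pos: [0.5476, 0.162, 0.0285]
orientation: [-180.0, 0.0, -160.8]
force: [-0.2, -0.7, 0.2]
opening: 0.0001
gripper_force: 0.1
```

Request:
step_arm(
  steps=[
    [[-0.002, 0, 0, 0, 0, 0], [-0.005, 0, 0, 0, 0, 0], [-0.005, 0, 0, 0, 0, 0]],
  ],
)

```text
clock: 8.85
tool_pos: [0.548, 0.1621, 0.0286]
orientation: [-180.0, 0.0, -160.8]
force: [0.0, -0.5, 0.0]
opening: 0.0001
gripper_force: 0.1
```

```bash
python3 st.py
```

```text
8.85 [0.548  0.1621 0.0286] s 0.5709 t -0.0272 [-180.      0.   -160.76] F along -0.15 [ 0.02 -0.52  0.03] 9.57196599859161e-05
```

Request:
step_arm(
  steps=[
    [[-0.002, 0, 0, 0, 0, 0], [-0.005, 0, 0, 0, 0, 0], [-0.005, 0, 0, 0, 0, 0]],
  ],
)

```text
clock: 9.15
tool_pos: [0.5485, 0.1623, 0.0286]
orientation: [180.0, 0.0, -160.8]
force: [0.5, -0.6, -0.4]
opening: 0.0004
gripper_force: 0.1
```

Request:
step_arm(
  steps=[
    [[-0.002, 0, 0, 0, 0, 0], [-0.005, 0, 0, 0, 0, 0], [-0.005, 0, 0, 0, 0, 0]],
  ],
)

```text
clock: 9.45
tool_pos: [0.549, 0.1625, 0.0286]
orientation: [-180.0, 0.0, -160.8]
force: [0.0, -0.6, -0.4]
opening: 0.0004
gripper_force: 0.1
```

Request:
step_arm(
  steps=[
    [[-0.002, 0, 0, 0, 0, 0], [-0.005, 0, 0, 0, 0, 0], [-0.005, 0, 0, 0, 0, 0]],
  ],
)

```text
clock: 9.75
tool_pos: [0.5494, 0.1626, 0.0286]
orientation: [180.0, 0.0, -160.8]
force: [0.2, 0.2, -0.4]
opening: 0.0005
gripper_force: 0.1
```

Request:
step_arm(
  steps=[
    [[-0.002, 0, 0, 0, 0, 0], [-0.004, 0, 0, 0, 0, 0], [-0.004, 0, 0, 0, 0, 0]],
  ],
)

```text
clock: 10.05
tool_pos: [0.5498, 0.1627, 0.0286]
orientation: [180.0, 0.0, -160.8]
force: [-0.0, 0.1, -0.2]
opening: 0.0003
gripper_force: 0.1
```

```bash
python3 st.py; python3 - <<'E'
from h import *
K,R,t=cal("side")
a=np.radians(19.2); u=np.array([np.cos(a),np.sin(a),0]); o=-R.T@t
def f(p):
    hsv=cv2.cvtColor(p[:,:,::-1].copy(),cv2.COLOR_BGR2HSV); m=cv2.inRange(hsv,(14,60,100),(32,255,255)); r=np.zeros_like(m); r[150:235,165:270]=255; m&=r
    n,l,s,c=cv2.connectedComponentsWithStats(m)
    for i in range(1,n):
        if s[i,4]<80: continue
        q=np.argwhere(l==i)[:,::-1]; d=np.c_[q,np.ones(len(q))]@np.linalg.inv(K).T@R
        W=o+d*((.037-o[2])/d[:,2:]); print(c[i].round(),s[i,4],"far s",(W@u).max().round(4),"t",np.median(W@np.array([-u[1],u[0],0])).round(4))
print("start"); f(np.load("side0.npz")["p"]); print("now"); f(snapshot("side")[0])
E
```

```text
10.05 [0.5498 0.1627 0.0286] s 0.5728 t -0.0271 [ 180.      0.   -160.76] F along 0.02 [-0.01  0.11 -0.17] 0.00031939237205039634
start
[226. 166.] 383 far s 0.772 t -0.1841
[222. 174.] 404 far s 0.7724 t -0.1441
[228. 185.] 357 far s 0.7411 t -0.1004
[213. 191.] 442 far s 0.7716 t -0.0642
[221. 202.] 589 far s 0.7382 t -0.0284
now
[214. 164.] 259 far s 0.772 t -0.1835
[211. 172.] 291 far s 0.7724 t -0.144
[212. 182.] 192 far s 0.7411 t -0.1002
[199. 195.] 704 far s 0.7745 t -0.0404
```

The rod has moved about 36 mm, nearly home, but the force shows no stop yet. A few more small creeps.

Request:
step_arm(
  steps=[
    [[-0.002, 0, 0, 0, 0, 0], [-0.004, 0, 0, 0, 0, 0], [-0.004, 0, 0, 0, 0, 0]],
  ],
)

```text
clock: 10.4
tool_pos: [0.5501, 0.1628, 0.0286]
orientation: [-180.0, -0.0, -160.8]
force: [-0.9, -0.3, -0.1]
opening: 0.0007
gripper_force: 0.2
```

Request:
step_arm(
  steps=[
    [[-0.002, 0, 0, 0, 0, 0], [-0.004, 0, 0, 0, 0, 0], [-0.004, 0, 0, 0, 0, 0]],
  ],
)

```text
clock: 10.7
tool_pos: [0.5504, 0.1629, 0.0285]
orientation: [-180.0, -0.0, -160.8]
force: [-0.7, 0.4, 0.3]
opening: 0.0003
gripper_force: 0.5
```

Request:
step_arm(
  steps=[
    [[-0.002, 0, 0, 0, 0, 0], [-0.004, 0, 0, 0, 0, 0], [-0.004, 0, 0, 0, 0, 0]],
  ],
)

```text
clock: 11.0
tool_pos: [0.5506, 0.1629, 0.0284]
orientation: [-180.0, -0.0, -160.8]
force: [-2.0, -1.0, 0.6]
opening: 0.0004
gripper_force: 1.0
```

Request:
step_arm(
  steps=[
    [[-0.002, 0, 0, 0, 0, 0], [-0.004, 0, 0, 0, 0, 0], [-0.004, 0, 0, 0, 0, 0]],
  ],
)

```text
clock: 11.3
tool_pos: [0.5508, 0.163, 0.0284]
orientation: [-180.0, -0.1, -160.8]
force: [-3.5, -0.5, 1.0]
opening: 0.0004
gripper_force: 1.8
```

```bash
python3 st.py
```

```text
11.3 [0.5508 0.163  0.0284] s 0.5738 t -0.0272 [-1.7999e+02 -6.0000e-02 -1.6077e+02] F along -3.5 [-3.53 -0.5   0.97] 0.0004210126144154642
```

The force rises with stiffness to 3.5 N and the tool now lags its command, so the rod is against the end board. I withdraw straight back, then up, then clear of the camera.

Request:
step_arm(
  steps=[
    [[0.02, 0, 0, 0, 0, 0], [0.06, 0, 0, 0, 0, 0], [0.15, 0, 0, 0, 0, 0], [0.3, 0, 0, 0, 0, 0], [0.5, 0, 0, 0, 0, 0], [0.6, 0, 0, 0, 0, 0], [0.6, 0, -0.3, 0, 0, 0], [0.6, 0, -0.6, 0, 0, 0], [0.6, 0, -1, 0, 0, 0], [0.6, 0, -1, 0, 0, 0]],
  ],
)

```text
clock: 12.3
tool_pos: [0.4977, 0.1452, 0.134]
orientation: [179.9, 0.6, -160.7]
force: [1.0, 0.7, 0.4]
opening: 0.0005
gripper_force: 0.0
```

Request:
step_arm(
  steps=[
    [[0, -0.1, -0.3, 0, 0, 0], [0, -0.3, -0.6, 0, 0, 0], [0, -0.6, -0.8, 0, 0, 0], [0, -1, -0.8, 0, 0, 0]],
  ],
)

```text
clock: 12.7
tool_pos: [0.5296, 0.0495, 0.2121]
orientation: [-180.0, 0.4, -160.6]
force: [1.2, 0.4, -0.6]
opening: 0.0006
gripper_force: 0.0
```

Request:
step_arm(
  steps=[
    [[0.2, -0.25, 0, 0, 0, 0], [0.3, -0.5, 0, 0, 0, 0], [0.3, -0.75, 0, 0, 0, 0], [0.3, -1, 0, 0, 0, 0]],
  ],
)

```text
clock: 13.1
tool_pos: [0.5323, -0.0563, 0.2088]
orientation: [-180.0, 0.1, -160.8]
force: [0.4, 1.1, -0.7]
opening: 0.0006
gripper_force: 0.0
```

Request:
step_arm(
  steps=[
    [[0, -0.25, 0, 0, 0, 0], [0, -0.5, 0, 0, 0, 0], [0, -0.75, 0, 0, 0, 0], [0, -1, 0, 0, 0, 0], [0, -1, 0, 0, 0, 0]],
  ],
)

```text
clock: 13.6
tool_pos: [0.5658, -0.1517, 0.2079]
orientation: [-180.0, -0.0, -160.9]
force: [-0.1, -0.2, 0.2]
opening: 0.0004
gripper_force: 0.0
```

```bash
python3 - <<'E'
from h import *
K,R,t=cal("top"); o=-R.T@t
a=np.radians(19.2); u=np.array([np.cos(a),np.sin(a),0])
def f(p):
    hsv=cv2.cvtColor(p[:,:,::-1].copy(),cv2.COLOR_BGR2HSV); m=cv2.inRange(hsv,(14,60,110),(32,255,255)); r=np.zeros_like(m); r[80:215,185:305]=255; m&=r
    n,l,s,c=cv2.connectedComponentsWithStats(m)
    for i in range(1,n):
        if s[i,4]<40: continue
        q=np.argwhere(l==i)[:,::-1]; d=np.c_[q,np.ones(len(q))]@np.linalg.inv(K).T@R
        W=o+d*((.037-o[2])/d[:,2:]); w=W@u; print(s[i,4],"near/far s",w.min().round(4),w.max().round(4),"t",np.median(W@np.array([-u[1],u[0],0])).round(4))
print("start"); f(np.load("top0.npz")["p"]); p,_=snapshot("top"); print("now"); f(p)
cv2.imwrite("pics/top9.png",cv2.resize(p[60:230,140:350,::-1],None,fx=3.5,fy=3.5)); print(get_obs()["clock"],get_obs()["tool_pos"])
E
```

```text
start
441 near/far s 0.5808 0.7708 t -0.1879
434 near/far s 0.581 0.7704 t -0.1479
433 near/far s 0.5806 0.77 t -0.0678
330 near/far s 0.5515 0.7398 t -0.1077
591 near/far s 0.5448 0.736 t -0.0276
now
69 near/far s 0.8025 0.8339 t -0.1364
121 near/far s 0.6968 0.7704 t -0.1453
397 near/far s 0.5806 0.77 t -0.0688
524 near/far s 0.582 0.7734 t -0.029
376 near/far s 0.5446 0.7398 t -0.1071
162 near/far s 0.581 0.6614 t -0.149
92 near/far s 0.6481 0.6701 t 0.0234
317 near/far s 0.5784 0.6428 t 0.0158
82 near/far s 0.5195 0.5645 t -0.133
45 near/far s 0.5438 0.5662 t -0.0026
13.65 [ 0.56524356 -0.15073119  0.20792127]
```

View pics/top9.png

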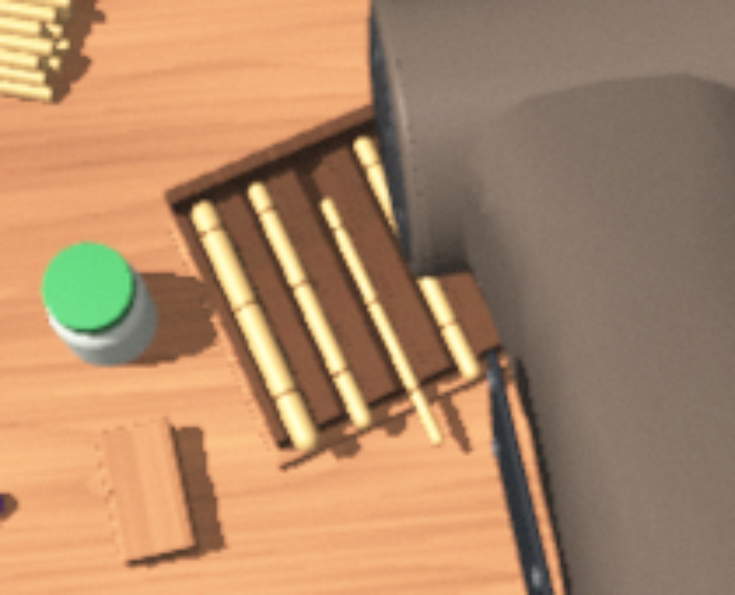

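The thick rod lies at (200,210) to (305,440) in the crop, flush with the plains. The slim rod still sticks out at (435,440), its far end unchanged at 0.7398. The jar and block look untouched, and the arm is clear at 0.2 m height. The far right plain and the cup are behind the arm here, but the tool passed well above them.

```bash
python3 -c "
from plant import *
print(close_job())"
```

```text
the job is handed in; nothing more can be done
None
```

The thick handle is pushed home against the end board and flush with the plain handles, the slim one still sticks out, and the arm is withdrawn; the job is handed in, with no verdict returned and the rightmost plain handle and the cup hidden in the last picture.

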